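Fetch the sugar-cube tin from behind the condiments for the tea tray

TASK

Get the long sugar-cube tin out from the back of the wooden condiment caddy for tea. First clear the three containers standing in front of it (pepper mill, square jar, round canister) onto the chopping board, all three; then stand the tin in the middle of the tea tray, lengthwise between the two tea glasses; then put each of the three back into the very compartment it came from. Keep everything upright and set it down without letting it drop, and leave the tea glasses where they stand.

Things in the scene. Friction and masses are not known exactly. Their poses are not given: they have to be found in the camera images.
- caddy: Fixed wooden tray, 168 mm (x) by 268 mm (y); origin under its centre, z up. Floor 6 mm thick, rim 26 mm and dividers 22 mm high. Front (-x): three 80 x 80 mm bays centred at x -36, y +86, 0, -86 mm; mill, jar and canister stand one in each, in any arrangement. Behind: a channel 66 x 252 mm centred at x +43 mm with the tin; a loose white salt shaker (30 wide, 55 high) is at its +y end.
- mill: Dark turned-wood pepper mill, round, 167 mm high, loose, about 0.26 kg. Origin: centre of its underside, z up. Foot 56 mm across, waist 37 mm across at 85 mm up, straight round head 48 mm across from 115 to 148 mm above the origin (grip there), small steel knob on top.
- jar: Square glass spice jar, filled brown in its lower three quarters, round steel cap, loose, about 0.36 kg. Origin: centre of its underside, z up. Body 56 x 56 mm (sides along its x and y) up to 124 mm above the origin (grip two facing sides at about 105 mm); cap 51 mm across, top at 149 mm. Its sides start within 0.15 rad of the caddy's.
- canister: Plain round aluminium canister with a flat lid of the same width, loose, about 0.30 kg. Origin: centre of its underside, z up. 58 mm across over its whole height of 140 mm.
- tin: Long low steel sugar-cube tin with flat lid (one rigid piece), loose, about 0.32 kg. Origin: centre of its underside, z up. 56 mm along its x, 160 mm along its y (long side), 60 mm high. At the start it stands lengthwise in the channel behind the three containers, its y along the caddy's y.
- board: Fixed white plastic chopping board, empty: the side area for the three containers. Origin: centre of its underside, on the table. 320 mm along its x, 150 mm along its y, top 16 mm above the origin. Left or right of the caddy.
- tray: Fixed rectangular steel tea tray, on the other side of the caddy from the board. Origin: centre of its underside, on the table. 360 mm along its x (long side), 164 mm along its y; floor 3 mm thick, rim 14 mm high, wire handles at both ends up to 23 mm. The tin belongs in the middle, its long side (y) along the tray's x, either way round.
- glass_near: Small empty waisted tea glass, 52 mm across the mouth, 80 mm high, 0.11 kg, loose, standing on the tray's long centre line 142 mm towards the tray's -x end (towards the robot). Origin: centre of its underside, z up. Leave it alone.
- glass_far: Another tea glass of the same kind, 142 mm towards the tray's +x end. Origin: centre of its underside, z up. Leave it alone.

How it is judged:
On the way, in this order (a step that is already met when the one before it is completed fails the run):
1. pepper mill, jar and canister all stand on the chopping board, let go (x of mill in the frame of board between -0.155 and 0.155 m and y of mill in the frame of board between -0.07 and 0.07 m and z of each of mill, jar, canister in the frame of board below 0.022 m and angle between each of mill, jar, canister's own z axis and vertical below 0.1 rad and linear speed of each of mill, jar, canister below 0.03 m/s and contact force between the fingers and mill below 0.1 N and x of jar in the frame of board between -0.155 and 0.155 m and y of jar in the frame of board between -0.07 and 0.07 m and contact force between the fingers and jar below 0.1 N and x of canister in the frame of board between -0.155 and 0.155 m and y of canister in the frame of board between -0.07 and 0.07 m and contact force between the fingers and canister below 0.1 N), for 0.2 s.
2. the tin stands let go in the middle of the tea tray, lengthwise, while the three containers stand on the chopping board (all of step 1 and horizontal distance between tin and tray below 0.015 m and angle between the y axis of tin and the x axis of tray, either way round below 0.15 rad and z of tin in the frame of tray below 0.008 m and angle between tin's own z axis and vertical below 0.05 rad and linear speed of tin below 0.03 m/s and contact force between the fingers and tin below 0.1 N), for 0.2 s.
At the end, for the whole second after the job is handed in: The tin stands on the tray within 15 mm of its middle and within 0.15 rad of its long direction; mill, jar and canister each stand upright in the compartment they came from, within 20 mm of where they stood at the start; all is let go and at rest (horizontal distance between tin and tray below 0.015 m and angle between the y axis of tin and the x axis of tray, either way round below 0.15 rad and z of tin in the frame of tray below 0.008 m and angle between tin's own z axis and vertical below 0.05 rad and linear speed of each of tin, mill, jar, canister below 0.03 m/s and contact force between the fingers and tin below 0.1 N and distance of each of mill, jar, canister from where it was at the start of the episode below 0.02 m and angle between each of mill, jar, canister's own z axis and vertical below 0.06 rad); the robot touches nothing.
It fails at once if a container or the tin is tipped over (angle between any of mill, jar, canister, tin's own z axis and vertical above 0.6 rad).
It fails at once if a container or the tin is dropped (let go and falling, more than about 2 cm) ((contact force between the fingers and mill below 0.02 N and linear speed of mill above 0.6 m/s) or (contact force between the fingers and jar below 0.02 N and linear speed of jar above 0.6 m/s) or (contact force between the fingers and canister below 0.02 N and linear speed of canister above 0.6 m/s) or (contact force between the fingers and tin below 0.02 N and linear speed of tin above 0.6 m/s)).
It fails at once if a tea glass is knocked over or pushed out of its place (more than 3 cm) (angle between any of glass_near, glass_far's own z axis and vertical above 0.5 rad or distance of any of glass_near, glass_far from where it was at the start of the episode above 0.03 m).
It also fails if it takes over 144 s, if anything falls off the work surface, if the arm or the gripper's body presses on something with over 40 N, if the wrist force passes 120 N, or if a joint passes its speed limit or range.

ROBOT

A 6-joint arm with a two-finger parallel gripper is mounted at the origin on the work surface. World frame = base frame: x ahead of the robot, y to its left, z up, the work surface at z = 0. Lengths are in m, angles in rad, forces in N, time in s.
With the tool pointing down it reaches from about 0.425 to 0.95 m from the base axis. Payload 3.5 kg.
Tool frame: the origin (TCP) lies at the very end of the fingers, on their centre line; the grasp point (between the pads) lies 19 mm behind it (manip.grasp_offset is the distance from the TCP to the grasp point, in m); z points along the fingers, y is the line along which they close (so a half turn about z gives the same grasp; the last joint's range is limited). The gripper opens to 85 mm and grips with 20 to 120 N. Pads are 22 mm wide; open, the fingers measure 114 mm over their backs; the gripper's body (76 mm by 85 mm) begins 54 mm behind the grasp point. The pads swing forward as they close: fully open they stand 13 mm farther back than shut.
Start: joints at [-1.3, 0.286, 1.577, -0, 1.279, -0.15], TCP at [0.276, -0.616, 0.231] pointing down, gripper open.
Joint ranges: [-2.77, 2.77], [-0.9, 2.22], [0.21, 2.48], [-1.53, 4.67], [0.24, 2.81], [-2.84, 2.84]. Speed limits (rad/s): [2.79, 2.79, 3.14, 3.14, 3.14, 3.14].

INTERFACE

Orientations are given as [roll, pitch, yaw] about the fixed x, y, z axes, in that order (R = Rz(yaw) Ry(pitch) Rx(roll)).
In Python, from bench import manip, eyes, order gives the robot as it stands. The module is installed in compiled form; this text tells all that it offers.
- The arm moves only by the tool carry_out, never from a script. Its argument "motion" is a list of rows, each a list of 7 numbers: the closure, from 0 (fully open) to 1 (shut), then the shift along the tool's x, y, z normalised to -1 to 1, where 1 is 150 mm, then the turn, a rotation vector about the tool's x, y, z normalised to -1 to 1, where 1 is 45 degrees. A call has 1 to 20 rows; each row shifts and turns the commanded pose from where the row before left it, along the tool's axes as they then stand; what a row does not reach is not made up. A row lasts 1/10 s, in which the tool goes at most 50 mm and 8.59 degrees, less where a joint would pass 70% of its speed; a pose out of reach is approached as far as the arm can. A call with a number of a shift or a turn outside -1 to 1 is refused whole. A call with a gripper value outside its range is refused whole. The fingers move at their own pace and stop on an object; the grip force is fixed at half the most. Time passes only in rows, so rows that do not move let the fingers close. It gives the time, the measured TCP pose, the force, the opening and the grip force at its end, in the units of the state.
- manip.sense(): the state, without advancing time (a new reading comes with each control period).
- eyes.grab_frame(name): name is "side" or "top"; returns a dict with "frame" (400x640x3 uint8, blue, green, red), "vertical_fov" (degrees; the focal length in pixels is half the picture's height over the tangent of half this angle, whatever the lens; pixels are square), "cx", "cy" (the principal point, pixels), "k1" (the pictures are not rectified: a ray, as slopes to the right and down, at radius r is drawn at 1 + k1 r^2 times it, then the intrinsics apply), "extrinsics" (4x4, takes a point from world to camera coordinates). Camera axes: x right, y down, z forward; pixel columns grow to the right and rows downward; lengths in m; the calibration is good to about 2 mm. A picture is of the moment at which its call begins. There is no depth.
- order.hand_in(): hands the job in; it is judged then, once.
The state is a dict: "time_s": time; "q": joint angles; "joint_velocities": joint speeds; "joint_torque": joint torques, N m; "ee_pos": TCP position; "orientation": TCP orientation; "wrist_force": force on the tool from outside, world axes, zero at the start; "moment": the same for the moment, N m; "grip_width": finger opening in m; "finger_force": force on a finger pad.
Only numpy, scipy, OpenCV 4.12 (cv2) and the standard library are available. Lean on these libraries where they do the work, as an engineer would, in place of code of your own. Each camera call takes 0.05 s, during which the arm holds its last target. There are 200 camera calls.

## Working session

There is one attempt and no reset: what is moved stays moved. The work goes in short steps, Python scripts to look and compute and a tool call to move; the robot and the scene stay as the last step left them, time stands still between calls to the robot, and variables do not carry over. Pictures are saved under pics/ and viewed, at most 14 in all, crops included, and the job is handed in when it is done.

Besides the shell and the picture viewer there is one more tool, called after "Emit:" by a JSON object that holds its "method" and its "body". carry_out: Moves the arm, as the interface text tells. Its arguments: {"type":"object","properties":{"motion":{"type":"array"}},"required":["motion"]}

```bash
mkdir -p pics
python3 - <<'E'
from bench import manip, eyes
import cv2, numpy as np
np.set_printoptions(precision=4,suppress=True)
for n in ("top","side"):
    f=eyes.grab_frame(n); cv2.imwrite(f"pics/{n}0.png",f["frame"]); np.save(f"{n}.npy",f,allow_pickle=True)
    print(n,f["vertical_fov"],f["cx"],f["cy"],f["k1"]);print(f["extrinsics"])
print(manip.sense(), manip.grasp_offset)
E
```

```text
top 57.76814192665407 320.9093753774187 199.41067486979082 -0.003369183417126738
[[-0.0037 -0.9999 -0.0105  0.0209]
 [-0.9954  0.0047 -0.0958  0.5026]
 [ 0.0958  0.0101 -0.9953  0.8467]
 [ 0.      0.      0.      1.    ]]
side 50.24695429547519 329.73129727918194 208.20452813736097 -0.012761772223217572
[[-0.8833 -0.4682  0.021   0.4342]
 [-0.2942  0.519  -0.8025  0.1668]
 [ 0.3649 -0.7151 -0.5963  0.7604]
 [ 0.      0.      0.      1.    ]]
{'time_s': 0.1, 'q': array([-1.3   ,  0.2871,  1.578 , -0.0001,  1.2786, -0.15  ]), 'joint_velocities': array([ 0.0016, -0.0035, -0.0035,  0.0016,  0.0002,  0.0006]), 'joint_torque': array([  0.0006, -40.7292, -29.3699,  -0.0001,   0.0033,  -0.    ]), 'ee_pos': array([ 0.2756, -0.6155,  0.2301]), 'orientation': array([-3.1395, -0.0003,  0.4208]), 'wrist_force': array([-0.3905,  0.0392, -0.2717]), 'moment': array([ 0.0227, -0.0378, -0.005 ]), 'finger_force': 0.0, 'grip_width': 0.08592280464905769} 0.0187
```

View pics/top0.png

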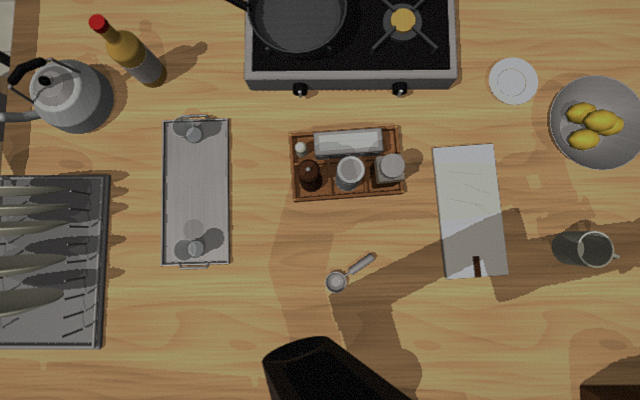

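View pics/side0.png

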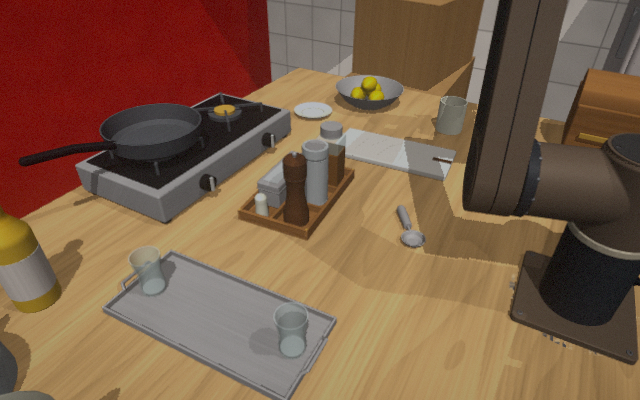

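The top view shows the board on the right (-y, corners near (433,148), (493,144), (507,273), (445,278)) and the tray on the left (163–230, 118–266). The caddy is between them at (290–405, 125–202). From left to right its bays hold the mill (310,175), canister (350,170) and jar (390,168); the tin is behind them at (348,142) and the shaker at (300,147). The side view confirms the order mill, canister, jar.

```bash
cat > h.py <<'E'
import numpy as np, cv2
np.set_printoptions(precision=4,suppress=True)
def K(f):
    F=f["frame"].shape[0]/2/np.tan(np.radians(f["vertical_fov"]/2)); return F,f["cx"],f["cy"],f["k1"]
def ray(f,p):
    F,cx,cy,k=K(f); p=np.atleast_2d(p).astype(float)
    d=np.c_[(p[:,0]-cx)/F,(p[:,1]-cy)/F]; u=d.copy()
    for _ in range(20): u=d/(1+k*(u**2).sum(1,keepdims=True))
    E=f["extrinsics"]; R,t=E[:3,:3],E[:3,3]
    return -R.T@t, np.c_[u,np.ones(len(u))]@R
def plane(f,p,z):
    c,d=ray(f,p); return (c+d*((z-c[2])/d[:,2])[:,None])[:,:2]
def proj(f,P):
    F,cx,cy,k=K(f); E=f["extrinsics"]; q=np.atleast_2d(P)@E[:3,:3].T+E[:3,3]; u=q[:,:2]/q[:,2:]
    return u*(1+k*(u**2).sum(1,keepdims=True))*F+[cx,cy]
def tri(fa,pa,fb,pb):
    a,d=ray(fa,pa); b,e=ray(fb,pb); d=d[0];e=e[0]
    s=np.linalg.lstsq(np.c_[d,-e],b-a,rcond=None)[0]; A=a+s[0]*d;B=b+s[1]*e
    return (A+B)/2, np.linalg.norm(A-B)
def load(n): return np.load(n+".npy",allow_pickle=True).item()
E
python3 - <<'E'
from h import *
t=load("top");s=load("side")
a=cv2.resize(t["frame"][118:212,280:415],None,fx=5.9,fy=5.9,interpolation=cv2.INTER_CUBIC)
b=cv2.resize(s["frame"][110:245,230:370],None,fx=4.2,fy=4.2,interpolation=cv2.INTER_CUBIC)
cv2.imwrite("pics/ca.png",a);cv2.imwrite("pics/cb.png",b)
hsv=cv2.cvtColor(t["frame"],cv2.COLOR_BGR2HSV)
def comp(m,seed,name,z):
    m=cv2.morphologyEx(m,cv2.MORPH_CLOSE,np.ones((9,9)))
    n,l,st,c=cv2.connectedComponentsWithStats(m); k=l[seed[1],seed[0]]
    cn=max(cv2.findContours((l==k).astype(np.uint8),0,1)[0],key=cv2.contourArea)
    w=plane(t,cn[:,0,:]+0.0,z)
    r=cv2.minAreaRect((w*1000).astype(np.float32)); print(name,k,st[k],r,"\n",cv2.boxPoints(r))
x0=lambda m,a,b,c,d:(cv2.rectangle(z:=np.zeros_like(m),(a,b),(c,d),255,-1),m&z)[1]
comp(x0(cv2.inRange(hsv,(0,0,60),(180,50,255)),425,135,515,285),(465,200),"board",.016)
comp(x0(cv2.inRange(hsv,(0,0,40),(180,45,255)),150,105,240,272),(200,190),"tray",.014)
print("px at",hsv[200,465],hsv[190,200],hsv[190,295],hsv[142,348],hsv[240,460])
E
```

```text
board 1 [ 432  144   77  135 8231] ((476.9410400390625, -338.9120788574219), (318.3800964355469, 151.28460693359375), 3.9530341625213623) 
 [[ 312.915  -274.4241]
 [ 323.3444 -425.3488]
 [ 640.967  -403.4001]
 [ 630.5377 -252.4754]]
tray 1 [  161   115    68   154 10039] ((528.6690673828125, 327.8492431640625), (379.01800537109375, 164.97958374023438), 1.4771865606307983) 
 [[337.0965 405.4263]
 [341.3496 240.5015]
 [720.2416 250.2722]
 [715.9885 415.197 ]]
px at [ 42  20 167] [ 24   9 138] [ 10 141  76] [ 43  11 165] [ 18  24 129]
```

View pics/ca.png

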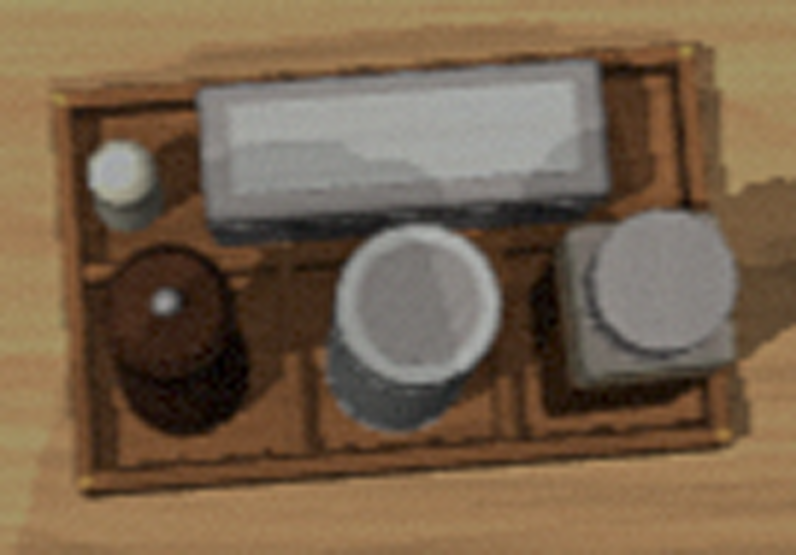

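View pics/cb.png

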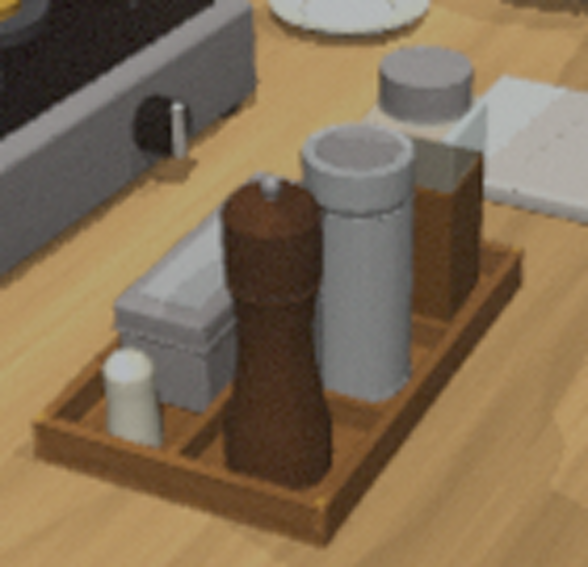

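The crops give rim corners in the top crop at about (57,92), (690,45), (733,440) and (83,490). Also in the top crop: mill knob (165,300), canister lid centre (417,303), jar cap (665,280), and tin lid corners (198,88), (603,58), (608,192), (210,220). The same tops show in the side crop at (270,184), (358,150) and (426,67).

Run:
```python
from h import *
t=load("top");s=load("side")
A=lambda p:(np.array(p,float)+.5)/5.9-.5+[280,118]
B=lambda p:(np.array(p,float)+.5)/4.2-.5+[230,110]
rim=plane(t,A([(57,92),(690,45),(733,440),(83,490)]),.026)
print("rim",rim); r=cv2.minAreaRect((rim*1000).astype(np.float32));print(r, rim.mean(0))
d=rim[0]-rim[1]+rim[3]-rim[2]; yaw=np.arctan2(-d[0],d[1]); print("caddy yaw",yaw, np.linalg.norm(d)/2)
for n,p,q,h in (("mill",(165,300),(270,184),.173),("can",(417,303),(358,150),.146),("jar",(665,280),(426,67),.155),("tinTL",(198,88),(118,302),.066),("tinBL",(210,220),(206,330),.066)):
    P,e=tri(t,A(p),s,B(q)); print(n,P,"gap",e,"planes",plane(t,A(p),h),plane(s,B(q),h))
tin=plane(t,A([(198,88),(603,58),(608,192),(210,220)]),.066); print("tin",tin,tin.mean(0))
d=tin[0]-tin[1]+tin[3]-tin[2]; print("tin yaw",np.arctan2(-d[0],d[1]),np.linalg.norm(d)/2,np.linalg.norm(tin[0]-tin[3]))
c=rim.mean(0);R=np.array([[np.cos(yaw),-np.sin(yaw)],[np.sin(yaw),np.cos(yaw)]])
for b in ((-.036,.086),(-.036,0),(-.036,-.086),(.043,0),(.043,.11)): print("bay",c+R@b)
print("jar body top edges yaw; glass corners", plane(t,A([(565,225),(580,385),(735,360)]),.130))
# glasses
for n,g in (("near",(196,248)),("far",(194,134))): print(n,plane(t,g,.083))
```

```text
rim [[ 0.6655  0.0955]
 [ 0.6836 -0.1665]
 [ 0.5191 -0.18  ]
 [ 0.4999  0.0842]]
((592.2380981445312, -41.933349609375), (165.94830322265625, 264.87982177734375), 4.1498637199401855) [ 0.592  -0.0417]
caddy yaw 0.07082890477976189 0.26376788540152646
mill [0.5517 0.044  0.167 ] gap 0.0008312413891814912 planes [[0.551  0.0439]] [[0.5455 0.0528]]
can [ 0.5546 -0.0441  0.143 ] gap 0.0006722965799432214 planes [[ 0.5544 -0.0437]] [[ 0.5515 -0.0394]]
jar [ 0.5609 -0.1302  0.1517] gap 0.00023072012839448462 planes [[ 0.5604 -0.1295]] [[ 0.5577 -0.1241]]
tinTL [0.6547 0.0353 0.0639] gap 0.0025260122639188176 planes [[0.6553 0.0359]] [[0.6514 0.0376]]
tinBL [0.6026 0.031  0.061 ] gap 0.001826302124263933 planes [[0.6023 0.0312]] [[0.5973 0.0368]]
tin [[ 0.6553  0.0359]
 [ 0.6664 -0.124 ]
 [ 0.6125 -0.1248]
 [ 0.6023  0.0312]] [ 0.6341 -0.0454]
tin yaw 0.06728910516279102 0.15831918832430317 0.05320477082300005
bay [0.55   0.0415]
bay [ 0.5561 -0.0443]
bay [ 0.5622 -0.13  ]
bay [ 0.6349 -0.0387]
bay [0.6271 0.0711]
jar body top edges yaw; glass corners [[ 0.5855 -0.0986]
 [ 0.5272 -0.103 ]
 [ 0.5359 -0.1586]]
near [[0.39   0.2959]]
far [[0.6488 0.3081]]
```

Emit:
{"method": "carry_out", "body": {"motion": [[0,0,0,0,0,0,-0.1],[0,0,0,0,0,0,-0.17],[0,0,0,0,0,0,-0.17],[0,0,0,0,0,0,-0.17],[0,0,0,0,0,0,-0.17],[0,0,0,0,0,0,-0.17],[0,0,0,0,0,0,-0.17],[0,0,0,0,0,0,-0.17],[0,0,0,0,0,0,-0.17],[0,0,0,0,0,0,-0.1],[0,0,0,0,0,0,0],[0,0,0,0,0,0,0]]}}

```text
time_s: 1.3
ee_pos: [0.2757, -0.6159, 0.2308]
orientation: [-3.141, -0.001, 1.644]
wrist_force: [0.0, 0.2, -0.2]
grip_width: 0.0854
finger_force: 0.0
```

```bash
cat >> h.py <<'E'
def go(x,y,z,yaw=None):
    "prints the tool-frame move (normalised) from the measured pose to a target"
    from bench import manip
    s=manip.sense(); p=np.array(s["ee_pos"]); o=s["orientation"]
    Rz,c,n=o[2],np.cos(o[2]),np.sin(o[2]); d=np.array([x,y,z])-p
    from scipy.spatial.transform import Rotation as T
    R=T.from_euler("xyz",o).as_matrix()
    print("pose",p,np.array(o),"t",s["time_s"],"w",s["grip_width"],"F",s["wrist_force"])
    if yaw is None: yaw=Rz
    r=T.from_matrix(R.T@T.from_euler("xyz",[np.pi,0,yaw]).as_matrix()).as_rotvec()/(np.pi/4)
    print("shift",R.T@d/.15,"turn",r)
E
python3 -c "
from h import *
go(.561,-.130,.23,1.66)"
```

```text
pose [ 0.2757 -0.6159  0.2308] [-3.1414 -0.0009  1.6442] t 1.3 w 0.08540048051063172 F [ 0.0424  0.1674 -0.2258]
shift [3.0908 2.1347 0.0077] turn [-0.0002 -0.0012 -0.0201]
```

Emit:
{"method": "carry_out", "body": {"motion": [[0,0.11,0.076,0,0,0,-0.02],[0,0.22,0.153,0,0,0,0],[0,0.22,0.153,0,0,0,0],[0,0.22,0.153,0,0,0,0],[0,0.22,0.153,0,0,0,0],[0,0.22,0.153,0,0,0,0],[0,0.22,0.153,0,0,0,0],[0,0.22,0.153,0,0,0,0],[0,0.22,0.153,0,0,0,0],[0,0.22,0.153,0,0,0,0],[0,0.22,0.153,0,0,0,0],[0,0.22,0.153,0,0,0,0],[0,0.22,0.153,0,0,0,0],[0,0.22,0.153,0,0,0,0],[0,0.11,0.076,0,0,0,0],[0,0,0,0,0,0,0],[0,0,0,0,0,0,0]]}}

```text
time_s: 3.0
ee_pos: [0.5538, -0.1269, 0.2312]
orientation: [-3.141, 0.0, 1.662]
wrist_force: [0.9, 0.2, 0.1]
grip_width: 0.0855
finger_force: 0.0
```

```bash
python3 -c "
from h import *
from bench import eyes
go(.561,-.130,.091,1.66)
f=eyes.grab_frame('side');np.save('s1.npy',f);cv2.imwrite('pics/s1.png',f['frame'][40:290,180:580])"
```

```text
pose [ 0.5538 -0.1269  0.2312] [-3.141   0.0003  1.662 ] t 3.0 w 0.08553016612283756 F [0.8717 0.2352 0.1148]
shift [-0.0245  0.0467  0.9345] turn [-0.0007  0.0004  0.0025]
```

View pics/s1.png

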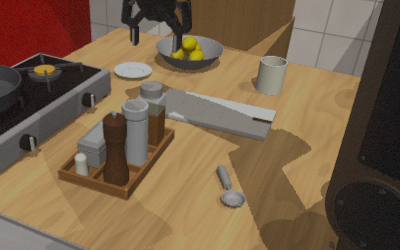

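The gripper, seen at (155,25) in the crop, hangs above the jar cap at (152,88), with its fingers spread across it. Descending to grip.

Emit:
{"method": "carry_out", "body": {"motion": [[0,-0.025,0.047,0,0,0,0],[0,0,0,0.1,0,0,0],[0,0,0,0.15,0,0,0],[0,0,0,0.15,0,0,0],[0,0,0,0.15,0,0,0],[0,0,0,0.15,0,0,0],[0,0,0,0.13,0,0,0],[0,0,0,0.1,0,0,0],[0,0,0,0,0,0,0],[0,0,0,0,0,0,0],[0.1,0,0,0,0,0,0],[0.2,0,0,0,0,0,0],[0.3,0,0,0,0,0,0],[0.5,0,0,0,0,0,0],[0.7,0,0,0,0,0,0],[1,0,0,0,0,0,0],[1,0,0,0,0,0,0],[1,0,0,0,0,0,0]]}}

```text
time_s: 4.85
ee_pos: [0.5622, -0.1304, 0.0932]
orientation: [3.139, 0.001, 1.662]
wrist_force: [0.0, 0.2, 6.6]
grip_width: 0.0554
finger_force: 62.9
```

```bash
python3 -c "
from h import *
go(.561,-.130,.141,1.66)
th=.069;c=np.array([.477,-.339])
for o in (-.08,.02,.12): print(c+o*np.array([np.cos(th),np.sin(th)]))
t=load('top');print('slot',plane(t,[(477,257),(477,276)],.016))"
```

```text
pose [ 0.5622 -0.1304  0.0932] [3.1393 0.0011 1.6619] t 4.85 w 0.055361556484457106 F [0.0196 0.1846 6.6002]
shift [ 0.0031 -0.0073 -0.3185] turn [0.003  0.0014 0.0024]
[ 0.3972 -0.3445]
[ 0.497  -0.3376]
[ 0.5967 -0.3307]
slot [[ 0.3641 -0.3521]
 [ 0.3196 -0.3501]]
```

Emit:
{"method": "carry_out", "body": {"motion": [[1,0,0,-0.05,0,0,0],[1,0,0,-0.1,0,0,0],[1,0,0,-0.1,0,0,0],[1,0,0,-0.1,0,0,0],[1,0,0,-0.1,0,0,0],[1,0,0,0,0,0,0],[1,0,0,0,0,0,0]]}}

```text
time_s: 5.55
ee_pos: [0.5615, -0.1302, 0.1601]
orientation: [3.14, 0.001, 1.662]
wrist_force: [0.5, -1.2, -4.5]
grip_width: 0.0556
finger_force: 62.0
```

```bash
python3 -c "
from h import *
go(.597,-.331,.15,1.662)"
```

```text
pose [ 0.5615 -0.1302  0.1601] [3.1405 0.0006 1.6618] t 5.55 w 0.05555831833248566 F [ 0.5218 -1.1759 -4.5337]
shift [-1.3547  0.1141  0.0682] turn [ 0.0014  0.0008 -0.0003]
```

Emit:
{"method": "carry_out", "body": {"motion": [[1,-0.08,0.007,0,0,0,0],[1,-0.17,0.014,0,0,0,0],[1,-0.17,0.014,0,0,0,0],[1,-0.17,0.014,0,0,0,0],[1,-0.17,0.014,0,0,0,0],[1,-0.17,0.014,0,0,0,0],[1,-0.17,0.014,0,0,0,0],[1,-0.17,0.014,0,0,0,0],[1,-0.08,0.007,0,0,0,0],[1,0,0,0,0,0,0],[1,0,0,0.08,0,0,0],[1,0,0,0.1,0,0,0],[1,0,0,0.1,0,0,0],[1,0,0,0.03,0,0,0],[1,0,0,0,0,0,0],[1,0,0,0,0,0,0]]}}

```text
time_s: 7.15
ee_pos: [0.5966, -0.3301, 0.1129]
orientation: [3.141, 0.0, 1.662]
wrist_force: [0.3, 0.4, -3.8]
grip_width: 0.0553
finger_force: 61.9
```

```bash
python3 -c "
from h import *
from bench import eyes
go(.597,-.331,.103,1.662)
f=eyes.grab_frame('side');np.save('s2.npy',f);cv2.imwrite('pics/s2.png',cv2.resize(f['frame'][40:240,240:480],None,fx=3,fy=3,interpolation=2))"
```

```text
pose [ 0.5966 -0.3301  0.1129] [3.1414 0.0002 1.6621] t 7.15 w 0.05533254140950794 F [ 0.3303  0.4246 -3.8265]
shift [-0.0064  0.002   0.0662] turn [0.0003 0.0003 0.0001]
```

View pics/s2.png

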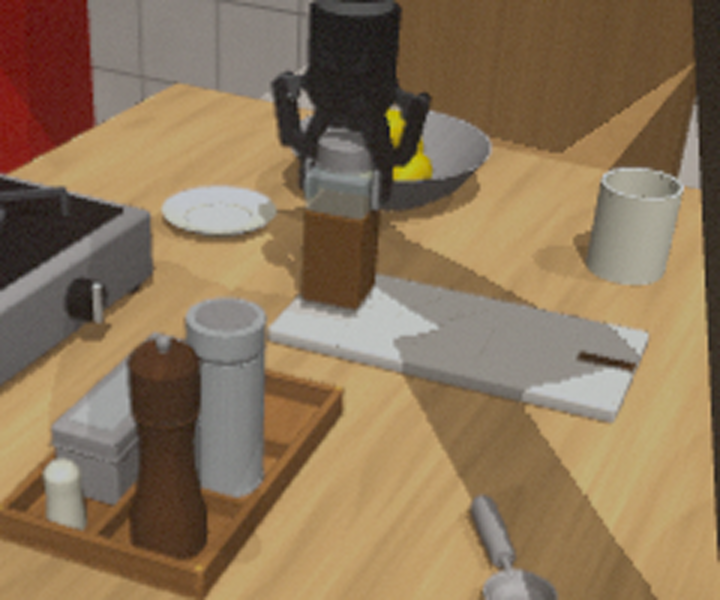

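The jar hangs upright just above the far end of the board, bottom corner at about (350,308). The dark slot at (605,360) is well clear. Lowering it the last 10 mm slowly.

Emit:
{"method": "carry_out", "body": {"motion": [[1,0,0,0.02,0,0,0],[1,0,0,0.02,0,0,0],[1,0,0,0.015,0,0,0],[1,0,0,0.01,0,0,0],[1,0,0,0,0,0,0],[1,0,0,0,0,0,0]]}}

```text
time_s: 7.8
ee_pos: [0.5963, -0.3303, 0.1034]
orientation: [-3.141, 0.0, 1.662]
wrist_force: [-1.2, 1.1, -2.3]
grip_width: 0.0553
finger_force: 62.3
```

Emit:
{"method": "carry_out", "body": {"motion": [[1,0,0,0.01,0,0,0],[1,0,0,0,0,0,0],[0.5,0,0,0,0,0,0],[0.3,0,0,0,0,0,0],[0.1,0,0,0,0,0,0],[0,0,0,0,0,0,0],[0,0,0,0,0,0,0],[0,0,0,-0.05,0,0,0],[0,0,0,-0.15,0,0,0],[0,0,0,-0.15,0,0,0],[0,0,0,-0.15,0,0,0],[0,0,0,-0.15,0,0,0],[0,0,0,-0.15,0,0,0],[0,0,0,-0.05,0,0,0],[0,0,0,0,0,0,0]]}}

```text
time_s: 9.3
ee_pos: [0.5971, -0.3308, 0.2312]
orientation: [3.139, 0.003, 1.662]
wrist_force: [1.6, -0.6, 0.2]
grip_width: 0.0855
finger_force: 0.0
```

```bash
python3 -c "
from h import *
go(.555,-.044,.23,1.662)"
```

```text
pose [ 0.5971 -0.3308  0.2312] [3.1388 0.0026 1.6617] t 9.3 w 0.08553709229397519 F [ 1.5913 -0.6184  0.223 ]
shift [ 1.9293 -0.1058  0.0028] turn [ 0.0035  0.0033 -0.0004]
```

Emit:
{"method": "carry_out", "body": {"motion": [[0,0.13,-0.006,0,0,0,0],[0,0.2,-0.012,0,0,0,0],[0,0.2,-0.012,0,0,0,0],[0,0.2,-0.012,0,0,0,0],[0,0.25,-0.014,0,0,0,0],[0,0.25,-0.014,0,0,0,0],[0,0.25,-0.014,0,0,0,0],[0,0.25,-0.014,0,0,0,0],[0,0.2,-0.008,0,0,0,0],[0,0,0,0,0,0,0],[0,0,0,0,0,0,0]]}}

```text
time_s: 10.4
ee_pos: [0.5536, -0.0428, 0.2277]
orientation: [-3.14, -0.0, 1.663]
wrist_force: [-0.4, -0.1, 0.9]
grip_width: 0.0852
finger_force: 0.0
```

```bash
python3 -c "
from h import *
go(.555,-.044,.097,1.662)"
```

```text
pose [ 0.5536 -0.0428  0.2277] [-3.1396 -0.0003  1.6632] t 10.4 w 0.08524823430240694 F [-0.4038 -0.0752  0.9219]
shift [-0.0088  0.01    0.8715] turn [-0.0025 -0.0003  0.0016]
```

Emit:
{"method": "carry_out", "body": {"motion": [[0,-0.009,0.01,0.05,0,0,0],[0,0,0,0.15,0,0,0],[0,0,0,0.15,0,0,0],[0,0,0,0.15,0,0,0],[0,0,0,0.15,0,0,0],[0,0,0,0.14,0,0,0],[0,0,0,0.08,0,0,0],[0,0,0,0,0,0,0],[0,0,0,0,0,0,0],[0.1,0,0,0,0,0,0],[0.2,0,0,0,0,0,0],[0.3,0,0,0,0,0,0],[0.5,0,0,0,0,0,0],[0.7,0,0,0,0,0,0],[1,0,0,0,0,0,0],[1,0,0,0,0,0,0],[1,0,0,0,0,0,0]]}}

```text
time_s: 12.1
ee_pos: [0.5562, -0.0447, 0.0998]
orientation: [3.141, 0.001, 1.662]
wrist_force: [-2.3, -0.1, 6.3]
grip_width: 0.0567
finger_force: 64.1
```

Emit:
{"method": "carry_out", "body": {"motion": [[1,0,0,-0.05,0,0,0],[1,0,0,-0.1,0,0,0],[1,0,0,-0.1,0,0,0],[1,0,0,-0.1,0,0,0],[1,0,0,-0.1,0,0,0],[1,0,0,0,0,0,0],[1,0,0,0,0,0,0]]}}

```text
time_s: 12.8
ee_pos: [0.5561, -0.0446, 0.1668]
orientation: [3.14, 0.0, 1.662]
wrist_force: [-0.7, -0.7, -5.4]
grip_width: 0.0566
finger_force: 64.7
```

```bash
python3 -c "
from h import *
go(.497,-.338,.16,1.662)"
```

```text
pose [ 0.5561 -0.0446  0.1668] [3.1403 0.0004 1.6617] t 12.8 w 0.056628041755278614 F [-0.6968 -0.6658 -5.354 ]
shift [-1.9119 -0.5702  0.0453] turn [ 0.0016  0.0005 -0.0003]
```

Emit:
{"method": "carry_out", "body": {"motion": [[1,-0.1,-0.03,0,0,0,0],[1,-0.171,-0.051,0,0,0,0],[1,-0.171,-0.051,0,0,0,0],[1,-0.171,-0.051,0,0,0,0],[1,-0.171,-0.051,0,0,0,0],[1,-0.171,-0.051,0,0,0,0],[1,-0.171,-0.051,0,0,0,0],[1,-0.171,-0.051,0,0,0,0],[1,-0.171,-0.051,0,0,0,0],[1,-0.171,-0.051,0,0,0,0],[1,-0.171,-0.051,0,0,0,0],[1,-0.1,-0.03,0,0,0,0],[1,0,0,0,0,0,0],[1,0,0,0.07,0,0,0],[1,0,0,0.1,0,0,0],[1,0,0,0.1,0,0,0],[1,0,0,0.05,0,0,0],[1,0,0,0,0,0,0],[1,0,0,0,0,0,0]]}}

```text
time_s: 14.7
ee_pos: [0.4969, -0.3373, 0.1178]
orientation: [-3.141, -0.0, 1.662]
wrist_force: [-0.1, -0.1, -3.4]
grip_width: 0.0567
finger_force: 64.8
```

Emit:
{"method": "carry_out", "body": {"motion": [[1,0,0,0.02,0,0,0],[1,0,0,0.015,0,0,0],[1,0,0,0.01,0,0,0],[1,0,0,0,0,0,0],[1,0,0,0,0,0,0]]}}

```text
time_s: 15.2
ee_pos: [0.4968, -0.3377, 0.1114]
orientation: [3.141, 0.0, 1.662]
wrist_force: [-0.2, 1.0, -4.3]
grip_width: 0.0568
finger_force: 64.8
```

Emit:
{"method": "carry_out", "body": {"motion": [[1,0,0,0.01,0,0,0],[1,0,0,0.006,0,0,0],[1,0,0,0,0,0,0],[1,0,0,0,0,0,0]]}}

```text
time_s: 15.6
ee_pos: [0.497, -0.338, 0.1098]
orientation: [3.141, 0.001, 1.662]
wrist_force: [-0.9, -0.2, 0.9]
grip_width: 0.0569
finger_force: 65.0
```

Contact; release and go up.

Emit:
{"method": "carry_out", "body": {"motion": [[0.5,0,0,0,0,0,0],[0.3,0,0,0,0,0,0],[0.1,0,0,0,0,0,0],[0,0,0,0,0,0,0],[0,0,0,0,0,0,0],[0,0,0,-0.05,0,0,0],[0,0,0,-0.15,0,0,0],[0,0,0,-0.15,0,0,0],[0,0,0,-0.15,0,0,0],[0,0,0,-0.15,0,0,0],[0,0,0,-0.15,0,0,0],[0,0,0,-0.1,0,0,0],[0,0,0,0,0,0,0]]}}

```text
time_s: 16.9
ee_pos: [0.4978, -0.3387, 0.2474]
orientation: [3.138, 0.005, 1.662]
wrist_force: [-0.1, 0.8, -0.3]
grip_width: 0.0854
finger_force: 0.0
```

```bash
python3 -c "
from h import *
go(.551,.0435,.24,1.662)"
```

```text
pose [ 0.4978 -0.3387  0.2474] [3.1376 0.0045 1.6618] t 16.9 w 0.08540436269533189 F [-0.0507  0.8382 -0.3097]
shift [2.5052 0.5842 0.0405] turn [ 0.0051  0.0058 -0.0003]
```

Emit:
{"method": "carry_out", "body": {"motion": [[0,0.1,0.02,0,0,0,0],[0,0.2,0.047,0,0,0,0],[0,0.23,0.054,0,0,0,0],[0,0.23,0.054,0,0,0,0],[0,0.23,0.054,0,0,0,0],[0,0.23,0.054,0,0,0,0],[0,0.23,0.054,0,0,0,0],[0,0.23,0.054,0,0,0,0],[0,0.23,0.054,0,0,0,0],[0,0.23,0.054,0,0,0,0],[0,0.23,0.054,0,0,0,0],[0,0.14,0.035,0,0,0,0],[0,0,0,0,0,0,0],[0,0,0,0,0,0,0]]}}

```text
time_s: 18.3
ee_pos: [0.5493, 0.046, 0.2423]
orientation: [-3.139, -0.0, 1.663]
wrist_force: [0.3, 0.1, -0.6]
grip_width: 0.0851
finger_force: 0.0
```

```bash
python3 -c "
from h import *
go(.551,.0435,.118,1.662)"
```

```text
pose [0.5493 0.046  0.2423] [-3.1385 -0.0002  1.6633] t 18.3 w 0.08514169896956794 F [ 0.2551  0.1009 -0.5649]
shift [-0.0178  0.0125  0.8283] turn [-0.0039 -0.0003  0.0017]
```

Emit:
{"method": "carry_out", "body": {"motion": [[0,-0.018,0.012,0.05,0,0,0],[0,0,0,0.15,0,0,0],[0,0,0,0.15,0,0,0],[0,0,0,0.15,0,0,0],[0,0,0,0.15,0,0,0],[0,0,0,0.11,0,0,0],[0,0,0,0.07,0,0,0],[0,0,0,0,0,0,0],[0,0,0,0,0,0,0],[0.1,0,0,0,0,0,0],[0.2,0,0,0,0,0,0],[0.3,0,0,0,0,0,0],[0.5,0,0,0,0,0,0],[0.7,0,0,0,0,0,0],[1,0,0,0,0,0,0],[1,0,0,0,0,0,0],[1,0,0,0,0,0,0]]}}

```text
time_s: 20.0
ee_pos: [0.553, 0.0427, 0.1204]
orientation: [3.14, 0.0, 1.662]
wrist_force: [-1.3, -0.3, 5.2]
grip_width: 0.0461
finger_force: 62.3
```

Emit:
{"method": "carry_out", "body": {"motion": [[1,0,0,-0.05,0,0,0],[1,0,0,-0.1,0,0,0],[1,0,0,-0.1,0,0,0],[1,0,0,-0.1,0,0,0],[1,0,0,-0.1,0,0,0],[1,0,0,0,0,0,0],[1,0,0,0,0,0,0]]}}

```text
time_s: 20.7
ee_pos: [0.5526, 0.0427, 0.1876]
orientation: [3.14, 0.0, 1.662]
wrist_force: [-0.0, -0.9, -2.9]
grip_width: 0.0451
finger_force: 61.9
```

```bash
python3 -c "
from h import *
go(.396,-.345,.16,1.662)"
```

```text
pose [0.5526 0.0427 0.1876] [3.1404 0.0003 1.6617] t 20.7 w 0.04510088555216457 F [-0.0064 -0.8967 -2.9028]
shift [-2.4793 -1.2748  0.1833] turn [ 0.0015  0.0003 -0.0003]
```

Emit:
{"method": "carry_out", "body": {"motion": [[1,-0.085,-0.045,0,0,0,0],[1,-0.165,-0.085,0,0,0,0],[1,-0.165,-0.085,0,0,0,0],[1,-0.165,-0.085,0,0,0,0],[1,-0.165,-0.085,0,0,0,0],[1,-0.165,-0.085,0,0,0,0],[1,-0.165,-0.085,0,0,0,0],[1,-0.165,-0.085,0,0,0,0],[1,-0.165,-0.085,0,0,0,0],[1,-0.165,-0.085,0,0,0,0],[1,-0.165,-0.085,0,0,0,0],[1,-0.165,-0.085,0,0,0,0],[1,-0.165,-0.085,0,0,0,0],[1,-0.165,-0.085,0,0,0,0],[1,-0.165,-0.085,0,0,0,0],[1,-0.085,-0.04,0,0,0,0],[1,0,0,0,0,0,0],[1,0,0,0,0,0,0]]}}

```text
time_s: 22.5
ee_pos: [0.3954, -0.3444, 0.1863]
orientation: [-3.141, -0.002, 1.661]
wrist_force: [-0.2, 0.1, -2.5]
grip_width: 0.046
finger_force: 62.0
```

```bash
python3 -c "
from h import *
from bench import eyes
go(.396,-.345,.1304,1.662)
f=eyes.grab_frame('side');np.save('s3.npy',f);cv2.imwrite('pics/s3.png',cv2.resize(f['frame'][40:240,240:480],None,fx=3,fy=3,interpolation=2))"
```

```text
pose [ 0.3954 -0.3444  0.1863] [-3.1411 -0.0019  1.6611] t 22.5 w 0.0460053123718392 F [-0.2492  0.0607 -2.5027]
shift [-0.0054  0.0038  0.3724] turn [-0.0006 -0.0025 -0.0011]
```

View pics/s3.png

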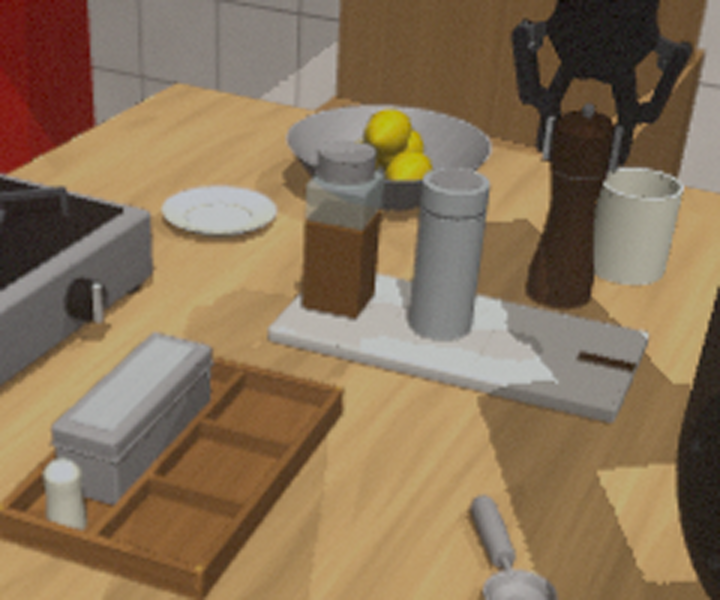

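The jar and canister stand upright on the board. The mill hangs above its near end, head at about (588,135), foot centre at about (562,295) in the crop; I'll check whether it is tilted in the grip.

```bash
python3 -c "
from h import *
s=load('s3')
P=np.array([[.3954,-.3444,.072],[.3954,-.3444,.239],[.497,-.338,.016],[.497,-.338,.156]])
print((proj(s,P)-[240,40])*3)"
```

```text
[[554.9482 289.9128]
 [587.2669  99.2836]
 [436.7319 321.869 ]
 [452.8921 176.3188]]
```

The projection of an upright mill matches, so it isn't tilted. Lowering.

Emit:
{"method": "carry_out", "body": {"motion": [[1,0,0,0.06,0,0,0],[1,0,0,0.1,0,0,0],[1,0,0,0.1,0,0,0],[1,0,0,0.05,0,0,0],[1,0,0,0.02,0,0,0],[1,0,0,0.015,0,0,0],[1,0,0,0.01,0,0,0],[1,0,0,0,0,0,0],[1,0,0,0,0,0,0]]}}

```text
time_s: 23.45
ee_pos: [0.396, -0.3454, 0.1342]
orientation: [3.141, 0.001, 1.662]
wrist_force: [-0.1, -0.3, -2.3]
grip_width: 0.0459
finger_force: 62.0
```

Emit:
{"method": "carry_out", "body": {"motion": [[1,0,0,0.01,0,0,0],[1,0,0,0.008,0,0,0],[1,0,0,0.007,0,0,0],[1,0,0,0,0,0,0],[1,0,0,0,0,0,0]]}}

```text
time_s: 23.95
ee_pos: [0.3958, -0.3453, 0.1304]
orientation: [3.142, 0.0, 1.662]
wrist_force: [-1.0, 0.7, 1.3]
grip_width: 0.0457
finger_force: 62.3
```

Contact. Release, go up, then look at the board and tray from above.

Emit:
{"method": "carry_out", "body": {"motion": [[0.5,0,0,0,0,0,0],[0.3,0,0,0,0,0,0],[0.1,0,0,0,0,0,0],[0,0,0,0,0,0,0],[0,0,0,0,0,0,0],[0,0,0,-0.05,0,0,0],[0,0,0,-0.15,0,0,0],[0,0,0,-0.15,0,0,0],[0,0,0,-0.15,0,0,0],[0,0,0,-0.15,0,0,0],[0,0,0,-0.1,0,0,0],[0,0,0,0,0,0,0]]}}

```text
time_s: 25.15
ee_pos: [0.3967, -0.3462, 0.2456]
orientation: [3.138, 0.005, 1.662]
wrist_force: [-0.3, -0.7, 0.8]
grip_width: 0.0853
finger_force: 0.0
```

```bash
python3 -c "
from h import *
from bench import eyes
go(.634,-.042,.22,1.64)
f=eyes.grab_frame('top');np.save('t2.npy',f);im=f['frame'];t=load('top')['frame']
a=cv2.resize(im[110:210,275:420],None,fx=4,fy=4,interpolation=2)
b=cv2.resize(cv2.rotate(t[105:275,150:245],cv2.ROTATE_90_CLOCKWISE),None,fx=3.4,fy=3.4,interpolation=2)[:, :580]
o=np.zeros((a.shape[0],580,3),np.uint8)
cv2.imwrite('pics/t2a.png',a);cv2.imwrite('pics/tray.png',cv2.resize(t[105:275,150:245],None,fx=3.5,fy=3.5,interpolation=2))"
```

```text
pose [ 0.3967 -0.3462  0.2456] [3.1384 0.0049 1.6617] t 25.15 w 0.08531687937497276 F [-0.3287 -0.6805  0.7933]
shift [1.8767 1.7592 0.1673] turn [0.0041 0.0062 0.0277]
```

View pics/t2a.png

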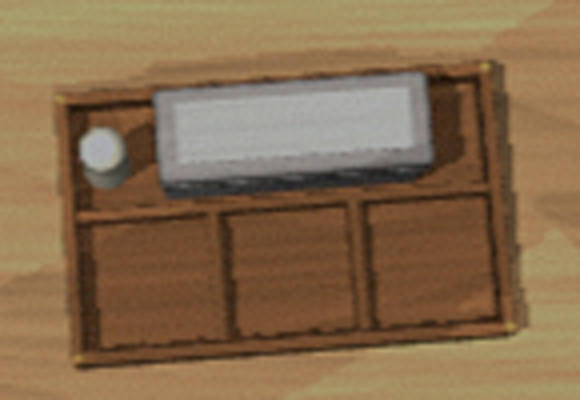

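View pics/tray.png

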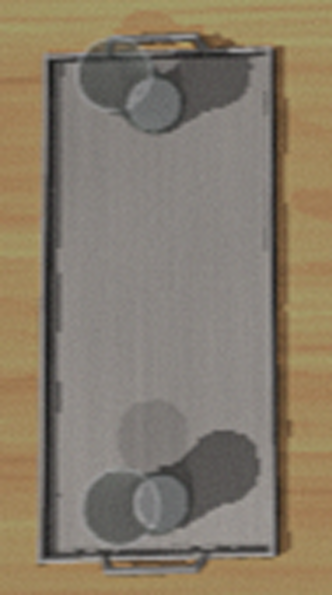

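The crop shows the tin unmoved, with lid corners at (155,92), (426,74), (432,165) and (160,182), the shaker at (103,150), and all three bays empty. In the tray crop the rim corners are at (42,58), (276,48), (276,553) and (40,560), and the glass feet at (154,105) and (160,503).

```bash
python3 -c "
from h import *
t=load('top');t2=load('t2')
A=lambda p:(np.array(p,float)+.5)/3.5-.5+[150,105]
B=lambda p:(np.array(p,float)+.5)/4-.5+[275,110]
r=plane(t,A([(42,58),(276,48),(276,553),(40,560)]),.014);print(r,r.mean(0),cv2.minAreaRect((r*1000).astype(np.float32)))
d=r[0]-r[3]+r[1]-r[2];print('tray yaw',np.arctan2(d[1],d[0]),np.linalg.norm(d)/2)
for z in (.004,.02):
  g=plane(t,A([(160,503),(154,105)]),z);print(g,g.mean(0),np.linalg.norm(g[1]-g[0]),np.arctan2(*(g[1]-g[0])[::-1]))
q=plane(t2,B([(155,92),(426,74),(432,165),(160,182)]),.066);print('tin',q.mean(0),q);d=q[0]-q[1]+q[3]-q[2]; print(np.arctan2(-d[0],d[1]))
"
```

```text
[[0.7016 0.4157]
 [0.7077 0.2484]
 [0.3524 0.241 ]
 [0.3481 0.4034]] [0.5275 0.3271] ((527.23828125, 325.9024658203125), (355.3063049316406, 167.3988800048828), 1.9913086891174316)
tray yaw 0.027784116899012248 0.35454968233511425
[[0.3863 0.3254]
 [0.6696 0.3381]] [0.5279 0.3317] 0.2836313081991754 0.044910161639516666
[[0.3869 0.3197]
 [0.6651 0.3322]] [0.526  0.3259] 0.27851578206137695 0.04491016163951663
tin [ 0.6331 -0.0448] [[ 0.655   0.0353]
 [ 0.6647 -0.1224]
 [ 0.6108 -0.1248]
 [ 0.6017  0.0325]]
0.05940035016615747
```

Emit:
{"method": "carry_out", "body": {"motion": [[0,0.08,0.076,0,0,0,0],[0,0.155,0.147,0,0,0,0],[0,0.155,0.147,0,0,0,0],[0,0.155,0.147,0,0,0,0],[0,0.155,0.147,0,0,0,0],[0,0.155,0.147,0,0,0,0],[0,0.155,0.147,0,0,0,0],[0,0.155,0.147,0,0,0,0],[0,0.155,0.147,0,0,0,0],[0,0.155,0.147,0,0,0,0],[0,0.155,0.147,0,0,0,0],[0,0.155,0.147,0,0,0,0],[0,0.075,0.07,0,0,0,0.035],[0,0,0,0,0,0,0],[0,0,0,0,0,0,0]]}}

```text
time_s: 26.7
ee_pos: [0.6329, -0.0432, 0.2406]
orientation: [-3.139, -0.0, 1.635]
wrist_force: [-0.3, 0.0, -0.0]
grip_width: 0.0852
finger_force: 0.0
```

```bash
python3 -c "
from h import *
go(.634,-.045,.030,1.634)"
```

```text
pose [ 0.6329 -0.0432  0.2406] [-3.1385 -0.0004  1.6353] t 26.7 w 0.08523869261133017 F [-0.2909  0.0441 -0.0169]
shift [-0.0131  0.0106  1.4043] turn [-0.0039 -0.0005  0.0017]
```

Emit:
{"method": "carry_out", "body": {"motion": [[0,-0.013,0.012,0.1,0,0,0],[0,0,0,0.2,0,0,0],[0,0,0,0.2,0,0,0],[0,0,0,0.2,0,0,0],[0,0,0,0.2,0,0,0],[0,0,0,0.15,0,0,0],[0,0,0,0.1,0,0,0],[0,0,0,0.08,0,0,0],[0,0,0,0.06,0,0,0],[0,0,0,0.06,0,0,0],[0,0,0,0.05,0,0,0],[0,0,0,0,0,0,0],[0,0,0,0,0,0,0]]}}

```text
time_s: 28.0
ee_pos: [0.636, -0.045, 0.0328]
orientation: [3.141, 0.0, 1.634]
wrist_force: [0.0, -0.1, 0.2]
grip_width: 0.0853
finger_force: 0.0
```

Emit:
{"method": "carry_out", "body": {"motion": [[0.1,0,0,0,0,0,0],[0.15,0,0,0,0,0,0],[0.2,0,0,0,0,0,0],[0.25,0,0,0,0,0,0],[0.3,0,0,0,0,0,0],[0.5,0,0,0,0,0,0],[0.7,0,0,0,0,0,0],[1,0,0,0,0,0,0],[1,0,0,0,0,0,0],[1,0,0,0,0,0,0]]}}

```text
time_s: 29.0
ee_pos: [0.636, -0.0451, 0.0328]
orientation: [3.141, 0.0, 1.634]
wrist_force: [1.1, 0.5, 2.3]
grip_width: 0.0551
finger_force: 64.8
```

Emit:
{"method": "carry_out", "body": {"motion": [[1,0,0,-0.03,0,0,0],[1,0,0,-0.06,0,0,0],[1,0,0,-0.1,0,0,0],[1,0,0,-0.1,0,0,0],[1,0,0,-0.1,0,0,0],[1,0,0,-0.1,0,0,0],[1,0,0,-0.1,0,0,0],[1,0,0,-0.1,0,0,0],[1,0,0,-0.1,0,0,0],[1,0,0,0,0,0,0],[1,0,0,0,0,0,0]]}}

```text
time_s: 30.1
ee_pos: [0.6358, -0.045, 0.1513]
orientation: [3.141, 0.0, 1.634]
wrist_force: [0.4, -0.3, -3.2]
grip_width: 0.0552
finger_force: 64.5
```

```bash
python3 -c "
from h import *
from bench import eyes
go(.528,.331,.15,3.1736)
f=eyes.grab_frame('side');cv2.imwrite('pics/s4.png',cv2.resize(f['frame'][80:340,80:380],None,fx=2,fy=2,interpolation=2))"
```

```text
pose [ 0.6358 -0.045   0.1513] [3.141  0.0002 1.6343] t 30.1 w 0.05517410546692616 F [ 0.3889 -0.2638 -3.2425]
shift [ 2.5475 -0.5581  0.0081] turn [ 0.0004  0.0008 -1.9599]
```

View pics/s4.png

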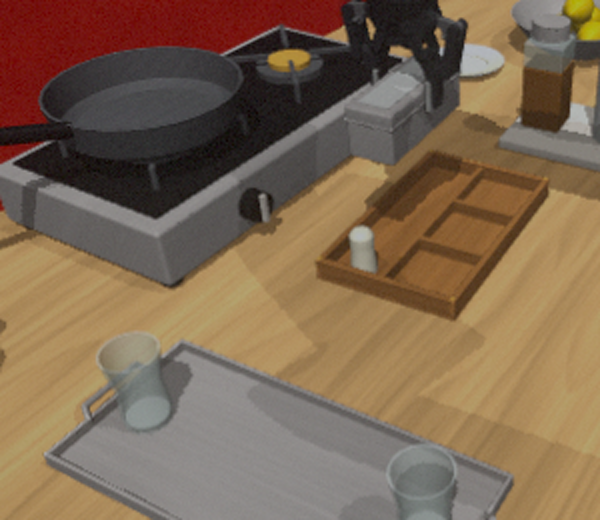

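The tin hangs level above the caddy at (400,105); the shaker is still standing and both glasses are in place.

Emit:
{"method": "carry_out", "body": {"motion": [[1,0.08,-0.017,0,0,0,0],[1,0.17,-0.037,0,0,0,0],[1,0.17,-0.037,0,0,0,0],[1,0.17,-0.037,0,0,0,0],[1,0.17,-0.037,0,0,0,0],[1,0.17,-0.037,0,0,0,0],[1,0.17,-0.037,0,0,0,0],[1,0.17,-0.037,0,0,0,0],[1,0.17,-0.037,0,0,0,0],[1,0.17,-0.037,0,0,0,0],[1,0.17,-0.037,0,0,0,0],[1,0.17,-0.037,0,0,0,0],[1,0.17,-0.037,0,0,0,0],[1,0.17,-0.037,0,0,0,0],[1,0.17,-0.037,0,0,0,0],[1,0.09,-0.02,0,0,0,0],[1,0,0,0,0,0,0],[1,0,0,0,0,0,0]]}}

```text
time_s: 31.95
ee_pos: [0.528, 0.3311, 0.1504]
orientation: [-3.141, 0.001, 1.635]
wrist_force: [-0.1, -0.4, -2.2]
grip_width: 0.0552
finger_force: 64.5
```

Emit:
{"method": "carry_out", "body": {"motion": [[1,0,0,0,0,0,-0.06],[1,0,0,0,0,0,-0.12],[1,0,0,0,0,0,-0.14],[1,0,0,0,0,0,-0.14],[1,0,0,0,0,0,-0.14],[1,0,0,0,0,0,-0.14],[1,0,0,0,0,0,-0.14],[1,0,0,0,0,0,-0.14],[1,0,0,0,0,0,-0.14],[1,0,0,0,0,0,-0.14],[1,0,0,0,0,0,-0.14],[1,0,0,0,0,0,-0.14],[1,0,0,0,0,0,-0.14],[1,0,0,0,0,0,-0.14],[1,0,0,0,0,0,-0.1],[1,0,0,0,0,0,0],[1,0,0,0,0,0,0]]}}

```text
time_s: 33.65
ee_pos: [0.5287, 0.3304, 0.1508]
orientation: [-3.141, -0.0, -3.113]
wrist_force: [-0.8, -0.4, -3.5]
grip_width: 0.055
finger_force: 64.4
```

```bash
python3 -c "
from h import *
go(.528,.331,.15,3.1736)"
```

```text
pose [0.5287 0.3304 0.1508] [-3.1413 -0.0002 -3.1126] t 33.65 w 0.05501674725208623 F [-0.8478 -0.3592 -3.5182]
shift [0.0045 0.0039 0.0055] turn [-0.0004 -0.0003 -0.0038]
```

Emit:
{"method": "carry_out", "body": {"motion": [[1,0.004,0.004,0.05,0,0,0],[1,0,0,0.1,0,0,0],[1,0,0,0.1,0,0,0],[1,0,0,0.1,0,0,0],[1,0,0,0.1,0,0,0],[1,0,0,0.1,0,0,0],[1,0,0,0.1,0,0,0],[1,0,0,0.06,0,0,0],[1,0,0,0.04,0,0,0],[1,0,0,0,0,0,0],[1,0,0,0,0,0,0]]}}

```text
time_s: 34.75
ee_pos: [0.5282, 0.3322, 0.0389]
orientation: [3.141, 0.001, -3.11]
wrist_force: [0.2, 0.4, -2.2]
grip_width: 0.055
finger_force: 64.4
```

```bash
python3 -c "
from h import *
from bench import eyes
go(.528,.331,.0298,3.1736)
f=eyes.grab_frame('side');cv2.imwrite('pics/s5.png',cv2.resize(f['frame'][200:400,80:360],None,fx=2.5,fy=2.5,interpolation=2))"
```

```text
pose [0.5282 0.3322 0.0389] [ 3.1412  0.001  -3.1096] t 34.75 w 0.05500633882175608 F [ 0.2323  0.4087 -2.2278]
shift [ 0.0017 -0.0081  0.061 ] turn [0.0005 0.0013 0.    ]
```

View pics/s5.png

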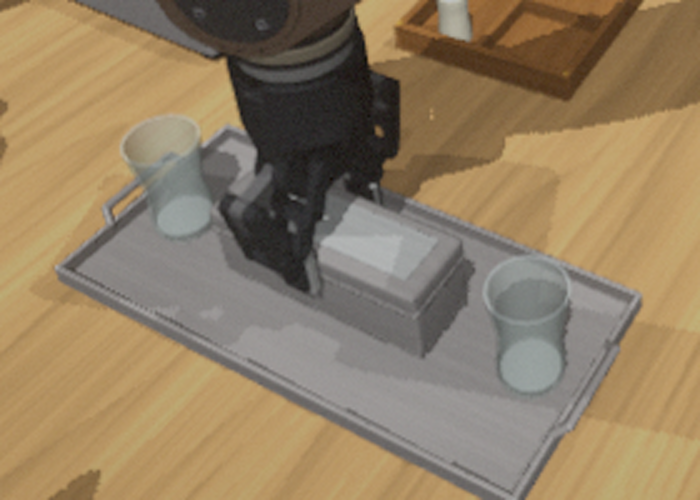

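The tin hangs just above the tray floor between the glasses. The tray rim corners are at (62,268), (228,130), (638,298) and (515,497), so I'll cross-check the tray centre from this view.

```bash
python3 -c "
from h import *
s=load('side')
A=lambda p:(np.array(p,float)+.5)/2.5-.5+[80,200]
r=plane(s,A([(62,268),(228,130),(638,298),(515,497)]),.014);print(r,r.mean(0))
g=plane(s,A([(531,368),(183,218)]),.004);print(g,g.mean(0))
"
```

```text
[[0.6987 0.4146]
 [0.7014 0.2598]
 [0.3499 0.2497]
 [0.3465 0.4046]] [0.5241 0.3322]
[[0.387  0.3234]
 [0.6715 0.3371]] [0.5293 0.3303]
```

Emit:
{"method": "carry_out", "body": {"motion": [[1,0,-0.005,0.02,0,0,0],[1,0,0,0.015,0,0,0],[1,0,0,0.01,0,0,0],[1,0,0,0.01,0,0,0],[1,0,0,0,0,0,0],[1,0,0,0,0,0,0]]}}

```text
time_s: 35.4
ee_pos: [0.5277, 0.3313, 0.0301]
orientation: [-3.142, -0.0, -3.11]
wrist_force: [-0.8, -0.5, -3.1]
grip_width: 0.0552
finger_force: 64.5
```

Emit:
{"method": "carry_out", "body": {"motion": [[1,0,0,0.006,0,0,0],[1,0,0,0.006,0,0,0],[1,0,0,0,0,0,0],[1,0,0,0,0,0,0]]}}

```text
time_s: 35.8
ee_pos: [0.5279, 0.3314, 0.0298]
orientation: [-3.141, -0.0, -3.109]
wrist_force: [-3.6, -2.5, 6.1]
grip_width: 0.055
finger_force: 65.3
```

Emit:
{"method": "carry_out", "body": {"motion": [[0.5,0,0,0,0,0,0],[0.3,0,0,0,0,0,0],[0.1,0,0,0,0,0,0],[0,0,0,0,0,0,0],[0,0,0,0,0,0,0],[0,0,0,-0.05,0,0,0],[0,0,0,-0.1,0,0,0],[0,0,0,-0.2,0,0,0],[0,0,0,-0.2,0,0,0],[0,0,0,-0.2,0,0,0],[0,0,0,-0.2,0,0,0],[0,0,0,-0.2,0,0,0],[0,0,0,-0.2,0,0,0],[0,0,0,-0.1,0,0,0],[0,0,0,0,0,0,0]]}}

```text
time_s: 37.3
ee_pos: [0.5292, 0.3319, 0.2502]
orientation: [3.139, 0.007, -3.109]
wrist_force: [0.1, 0.0, 0.0]
grip_width: 0.0853
finger_force: 0.0
```

Emit:
{"method": "carry_out", "body": {"motion": [[0,0,0,0,0,0,0.08],[0,0,0,0,0,0,0.17],[0,0,0,0,0,0,0.17],[0,0,0,0,0,0,0.17],[0,0,0,0,0,0,0.17],[0,0,0,0,0,0,0.17],[0,0,0,0,0,0,0.17],[0,0,0,0,0,0,0.17],[0,0,0,0,0,0,0.17],[0,0,0,0,0,0,0.17],[0,0,0,0,0,0,0.17],[0,0,0,0,0,0,0.14],[0,0,0,0,0,0,0],[0,0,0,0,0,0,0]]}}

```text
time_s: 38.7
ee_pos: [0.5271, 0.331, 0.2443]
orientation: [-3.139, 0.001, 1.668]
wrist_force: [0.0, 0.3, -1.0]
grip_width: 0.0854
finger_force: 0.0
```

```bash
python3 -c "
from h import *
go(.396,-.3455,.245,1.662)"
```

```text
pose [0.5271 0.331  0.2443] [-3.1391  0.0007  1.668 ] t 38.7 w 0.08537263426553815 F [ 0.0098  0.2923 -1.0224]
shift [-4.4039 -1.3077  0.0015] turn [-0.0032  0.0009  0.0076]
```

Emit:
{"method": "carry_out", "body": {"motion": [[0,-0.12,-0.036,0,0,0,0.008],[0,-0.22,-0.065,0,0,0,0],[0,-0.23,-0.068,0,0,0,0],[0,-0.23,-0.068,0,0,0,0],[0,-0.23,-0.068,0,0,0,0],[0,-0.23,-0.068,0,0,0,0],[0,-0.23,-0.068,0,0,0,0],[0,-0.23,-0.068,0,0,0,0],[0,-0.23,-0.068,0,0,0,0],[0,-0.23,-0.068,0,0,0,0],[0,-0.23,-0.068,0,0,0,0],[0,-0.23,-0.068,0,0,0,0],[0,-0.23,-0.068,0,0,0,0],[0,-0.23,-0.068,0,0,0,0],[0,-0.23,-0.068,0,0,0,0],[0,-0.23,-0.068,0,0,0,0],[0,-0.23,-0.068,0,0,0,0],[0,-0.23,-0.068,0,0,0,0],[0,-0.23,-0.068,0,0,0,0],[0,-0.23,-0.068,0,0,0,0]]}}

```text
time_s: 40.7
ee_pos: [0.3887, -0.357, 0.2454]
orientation: [-3.141, -0.001, 1.661]
wrist_force: [0.6, -0.5, -0.2]
grip_width: 0.0851
finger_force: 0.0
```

Emit:
{"method": "carry_out", "body": {"motion": [[0,-0.1,-0.03,0,0,0,0],[0,0,0,0,0,0,0],[0,0,0,0,0,0,0]]}}

```text
time_s: 41.0
ee_pos: [0.3862, -0.3701, 0.2454]
orientation: [-3.141, -0.002, 1.66]
wrist_force: [-0.7, -0.6, -0.1]
grip_width: 0.0855
finger_force: 0.0
```

```bash
python3 -c "
from h import *
from bench import eyes
go(.396,-.3455,.1304,1.662)
f=eyes.grab_frame('top');np.save('t3.npy',f);cv2.imwrite('pics/t3.png',cv2.resize(f['frame'][100:280,155:240],None,fx=3.3,fy=3.3,interpolation=2))"
```

```text
pose [ 0.3862 -0.3701  0.2454] [-3.1414 -0.0017  1.6599] t 41.0 w 0.08549514777174884 F [-0.6666 -0.6078 -0.0929]
shift [0.1564 0.0797 0.7666] turn [-0.0003 -0.0021 -0.0026]
```

View pics/t3.png

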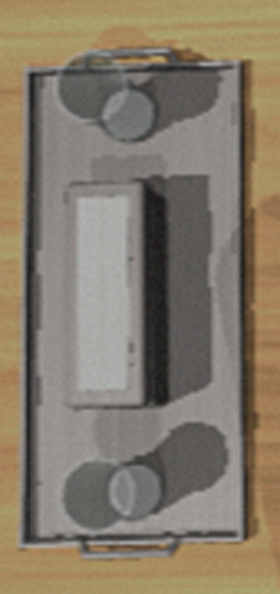

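The tin stands straight on the tray between the glasses, with lid corners at about (66,185), (146,180), (149,403) and (68,408). The glasses, at (130,113) and (135,490), haven't moved. Checking the numbers while I line up on the mill.

```bash
python3 -c "
from h import *
t=load('t3')
A=lambda p:(np.array(p,float)+.5)/3.3-.5+[155,100]
q=plane(t,A([(66,185),(146,180),(149,403),(68,408)]),.063);print('tin',q.mean(0));d=q[0]-q[3]+q[1]-q[2];print(np.arctan2(d[1],d[0]))
r=plane(t,A([(25,68),(243,63),(243,538),(22,545)]),.014);print('tray',r.mean(0))
print('glass',plane(t,A([(135,490),(130,113)]),.004).mean(0))"
```

```text
tin [0.5259 0.3275]
0.04303247128710929
tray [0.5277 0.3269]
glass [0.5292 0.331 ]
```

Emit:
{"method": "carry_out", "body": {"motion": [[0,0.156,0.08,0,0,0,0],[0,0,0,0,0,0,0],[0,0,0,0,0,0,0]]}}

```text
time_s: 41.35
ee_pos: [0.3966, -0.3454, 0.2461]
orientation: [3.142, 0.001, 1.662]
wrist_force: [0.6, 0.3, 0.3]
grip_width: 0.0855
finger_force: 0.0
```

Emit:
{"method": "carry_out", "body": {"motion": [[0,0,0,0.05,0,0,0],[0,0,0,0.15,0,0,0],[0,0,0,0.15,0,0,0],[0,0,0,0.15,0,0,0],[0,0,0,0.13,0,0,0],[0,0,0,0.09,0,0,0],[0,0,0,0.06,0,0,0],[0,0,0,0,0,0,0],[0,0,0,0,0,0,0],[0.1,0,0,0,0,0,0],[0.2,0,0,0,0,0,0],[0.3,0,0,0,0,0,0],[0.5,0,0,0,0,0,0],[0.7,0,0,0,0,0,0],[1,0,0,0,0,0,0],[1,0,0,0,0,0,0],[1,0,0,0,0,0,0]]}}

```text
time_s: 43.05
ee_pos: [0.3963, -0.3473, 0.1297]
orientation: [3.141, 0.001, 1.659]
wrist_force: [-1.5, -0.2, 5.5]
grip_width: 0.0456
finger_force: 62.2
```

Emit:
{"method": "carry_out", "body": {"motion": [[1,0,0,-0.05,0,0,0],[1,0,0,-0.1,0,0,0],[1,0,0,-0.1,0,0,0],[1,0,0,-0.1,0,0,0],[1,0,0,-0.05,0,0,0],[1,0,0,0,0,0,0],[1,0,0,0,0,0,0]]}}

```text
time_s: 43.75
ee_pos: [0.396, -0.3465, 0.1889]
orientation: [-3.142, -0.0, 1.659]
wrist_force: [0.3, -0.0, -2.7]
grip_width: 0.0462
finger_force: 61.8
```

```bash
python3 -c "
from h import *
go(.553,.0427,.186,1.662)"
```

```text
pose [ 0.396  -0.3465  0.1889] [-3.1416 -0.0001  1.6594] t 43.75 w 0.04619812425602341 F [ 0.2603 -0.0436 -2.6801]
shift [2.4922 1.2723 0.0192] turn [-0.     -0.0001 -0.0033]
```

Emit:
{"method": "carry_out", "body": {"motion": [[1,0.08,0.04,0,0,0,0],[1,0.155,0.0795,0,0,0,0],[1,0.155,0.0795,0,0,0,0],[1,0.155,0.0795,0,0,0,0],[1,0.155,0.0795,0,0,0,0],[1,0.155,0.0795,0,0,0,0],[1,0.155,0.0795,0,0,0,0],[1,0.155,0.0795,0,0,0,0],[1,0.155,0.0795,0,0,0,0],[1,0.155,0.0795,0,0,0,0],[1,0.155,0.0795,0,0,0,0],[1,0.155,0.0795,0,0,0,0],[1,0.155,0.0795,0,0,0,0],[1,0.155,0.0795,0,0,0,0],[1,0.155,0.0795,0,0,0,0],[1,0.155,0.0795,0,0,0,0],[1,0.08,0.04,0,0,0,0],[1,0,0,0,0,0,0],[1,0,0,0,0,0,0]]}}

```text
time_s: 45.65
ee_pos: [0.5526, 0.0414, 0.1883]
orientation: [-3.14, 0.0, 1.66]
wrist_force: [0.0, -0.2, -2.9]
grip_width: 0.0462
finger_force: 61.9
```

```bash
python3 -c "
from h import *
go(.553,.0415,.1197,1.660)"
```

```text
pose [0.5526 0.0414 0.1883] [-3.1401  0.0004  1.6601] t 45.65 w 0.046239216706272714 F [ 0.0483 -0.1737 -2.9029]
shift [0.0007 0.0031 0.4574] turn [-0.0019  0.0005  0.0001]
```

Emit:
{"method": "carry_out", "body": {"motion": [[1,0,0.003,0.06,0,0,0],[1,0,0,0.1,0,0,0],[1,0,0,0.1,0,0,0],[1,0,0,0.08,0,0,0],[1,0,0,0.05,0,0,0],[1,0,0,0.03,0,0,0],[1,0,0,0.015,0,0,0],[1,0,0,0,0,0,0],[1,0,0,0,0,0,0]]}}

```text
time_s: 46.55
ee_pos: [0.5542, 0.0415, 0.1243]
orientation: [3.14, 0.0, 1.659]
wrist_force: [-0.2, 0.3, -2.0]
grip_width: 0.046
finger_force: 61.9
```

Emit:
{"method": "carry_out", "body": {"motion": [[1,0,0,0.008,0,0,0],[1,0,0,0.008,0,0,0],[1,0,0,0.006,0,0,0],[1,0,0,0,0,0,0],[1,0,0,0,0,0,0]]}}

```text
time_s: 47.05
ee_pos: [0.5537, 0.0415, 0.1203]
orientation: [-3.141, -0.0, 1.659]
wrist_force: [0.1, 0.4, -2.2]
grip_width: 0.0461
finger_force: 61.9
```

Emit:
{"method": "carry_out", "body": {"motion": [[1,0,0,0.006,0,0,0],[1,0,0,0.006,0,0,0],[1,0,0,0,0,0,0],[1,0,0,0,0,0,0]]}}

```text
time_s: 47.45
ee_pos: [0.554, 0.0415, 0.1197]
orientation: [3.141, 0.0, 1.66]
wrist_force: [-2.4, 0.9, 5.8]
grip_width: 0.0459
finger_force: 62.7
```

Contact; release, rise, and head for the canister.

Emit:
{"method": "carry_out", "body": {"motion": [[0.5,0,0,0,0,0,0],[0.3,0,0,0,0,0,0],[0.1,0,0,0,0,0,0],[0,0,0,0,0,0,0],[0,0,0,0,0,0,0],[0,0,0,-0.05,0,0,0],[0,0,0,-0.15,0,0,0],[0,0,0,-0.2,0,0,0],[0,0,0,-0.2,0,0,0],[0,0,0,-0.15,0,0,0],[0,0,0,-0.05,0,0,0],[0,0,0,0,0,0,0]]}}

```text
time_s: 48.65
ee_pos: [0.5544, 0.0415, 0.2401]
orientation: [3.138, 0.001, 1.659]
wrist_force: [-0.0, -1.1, -1.3]
grip_width: 0.0856
finger_force: 0.0
```

```bash
python3 -c "
from h import *
go(.497,-.338,.1098,1.662)"
```

```text
pose [0.5544 0.0415 0.2401] [3.1385 0.0006 1.6594] t 48.65 w 0.0856088814197628 F [-0.0236 -1.1242 -1.3278]
shift [-2.4855 -0.6077  0.8682] turn [ 0.004   0.0008 -0.0033]
```

Emit:
{"method": "carry_out", "body": {"motion": [[0,-0.09,-0.021,0,0,0,0],[0,-0.2,-0.049,0,0,0,0],[0,-0.23,-0.056,0,0,0,0],[0,-0.23,-0.056,0,0,0,0],[0,-0.23,-0.056,0,0,0,0],[0,-0.23,-0.056,0,0,0,0],[0,-0.23,-0.056,0,0,0,0],[0,-0.23,-0.056,0,0,0,0],[0,-0.23,-0.056,0,0,0,0],[0,-0.23,-0.056,0,0,0,0],[0,-0.2,-0.049,0,0,0,0],[0,-0.15,-0.04,0,0,0,0],[0,0,0,0,0,0,0],[0,0,0,0,0,0,0]]}}

```text
time_s: 50.05
ee_pos: [0.4947, -0.3371, 0.2365]
orientation: [-3.139, -0.003, 1.658]
wrist_force: [-0.5, 0.4, 0.0]
grip_width: 0.0856
finger_force: 0.0
```

```bash
python3 -c "
from h import *
go(.497,-.338,.1098,1.662)"
```

```text
pose [ 0.4947 -0.3371  0.2365] [-3.1393 -0.003   1.6578] t 50.05 w 0.08556793195054838 F [-0.5222  0.4141  0.0341]
shift [-0.0097  0.0168  0.8443] turn [-0.0029 -0.0039 -0.0054]
```

Emit:
{"method": "carry_out", "body": {"motion": [[0,-0.008,0.014,0.05,0,0,-0.005],[0,0,0,0.15,0,0,0],[0,0,0,0.15,0,0,0],[0,0,0,0.15,0,0,0],[0,0,0,0.15,0,0,0],[0,0,0,0.12,0,0,0],[0,0,0,0.07,0,0,0],[0,0,0,0,0,0,0],[0,0,0,0,0,0,0],[0.1,0,0,0,0,0,0],[0.2,0,0,0,0,0,0],[0.3,0,0,0,0,0,0],[0.5,0,0,0,0,0,0],[0.7,0,0,0,0,0,0],[1,0,0,0,0,0,0],[1,0,0,0,0,0,0],[1,0,0,0,0,0,0]]}}

```text
time_s: 51.75
ee_pos: [0.4981, -0.3387, 0.1137]
orientation: [-3.141, 0.001, 1.663]
wrist_force: [-2.6, 0.4, 5.3]
grip_width: 0.0568
finger_force: 63.9
```

Emit:
{"method": "carry_out", "body": {"motion": [[1,0,0,-0.05,0,0,0],[1,0,0,-0.1,0,0,0],[1,0,0,-0.1,0,0,0],[1,0,0,-0.1,0,0,0],[1,0,0,-0.05,0,0,0],[1,0,0,0,0,0,0],[1,0,0,0,0,0,0]]}}

```text
time_s: 52.45
ee_pos: [0.498, -0.338, 0.1726]
orientation: [3.142, -0.0, 1.663]
wrist_force: [-0.4, -0.7, -4.3]
grip_width: 0.0569
finger_force: 64.6
```

```bash
python3 -c "
from h import *
go(.5562,-.0447,.16,1.662)"
```

```text
pose [ 0.498  -0.338   0.1726] [ 3.1415 -0.      1.6633] t 52.45 w 0.05692596157578436 F [-0.3584 -0.6843 -4.3168]
shift [1.9109 0.5669 0.0838] turn [ 0.0001 -0.      0.0017]
```

Emit:
{"method": "carry_out", "body": {"motion": [[1,0.1,0.03,0,0,0,0],[1,0.171,0.0507,0,0,0,0],[1,0.171,0.0507,0,0,0,0],[1,0.171,0.0507,0,0,0,0],[1,0.171,0.0507,0,0,0,0],[1,0.171,0.0507,0,0,0,0],[1,0.171,0.0507,0,0,0,0],[1,0.171,0.0507,0,0,0,0],[1,0.171,0.0507,0,0,0,0],[1,0.171,0.0507,0,0,0,0],[1,0.171,0.0507,0,0,0,0],[1,0.1,0.03,0,0,0,0],[1,0,0,0,0,0,0],[1,0,0,0,0,0,0]]}}

```text
time_s: 53.85
ee_pos: [0.5559, -0.0448, 0.172]
orientation: [-3.14, 0.0, 1.664]
wrist_force: [-0.7, -0.2, -4.0]
grip_width: 0.0568
finger_force: 64.6
```

```bash
python3 -c "
from h import *
go(.5562,-.0447,.1037,1.662)"
```

```text
pose [ 0.5559 -0.0448  0.172 ] [-3.1405  0.0004  1.6643] t 53.85 w 0.05683795372977712 F [-0.6861 -0.2382 -3.9838]
shift [0.0006 0.0022 0.4556] turn [-0.0014  0.0005  0.0029]
```

Emit:
{"method": "carry_out", "body": {"motion": [[1,0,0,0.06,0,0,0],[1,0,0,0.1,0,0,0],[1,0,0,0.1,0,0,0],[1,0,0,0.08,0,0,0],[1,0,0,0.05,0,0,0],[1,0,0,0.03,0,0,0],[1,0,0,0.015,0,0,0],[1,0,0,0.008,0,0,0],[1,0,0,0.006,0,0,0],[1,0,0,0,0,0,0],[1,0,0,0,0,0,0]]}}

```text
time_s: 54.95
ee_pos: [0.5566, -0.045, 0.1056]
orientation: [3.141, 0.0, 1.663]
wrist_force: [-0.5, -0.4, -4.5]
grip_width: 0.0568
finger_force: 64.6
```

Emit:
{"method": "carry_out", "body": {"motion": [[1,0,0,0.006,0,0,0],[1,0,0,0.005,0,0,0],[1,0,0,0,0,0,0],[1,0,0,0,0,0,0]]}}

```text
time_s: 55.35
ee_pos: [0.5564, -0.045, 0.1038]
orientation: [3.141, 0.0, 1.663]
wrist_force: [0.5, -0.4, -2.9]
grip_width: 0.0571
finger_force: 64.8
```

Nearly down (about 0.1 mm by the numbers); press 1 mm, release, rise.

Emit:
{"method": "carry_out", "body": {"motion": [[1,0,0,0.007,0,0,0],[1,0,0,0,0,0,0],[0.5,0,0,0,0,0,0],[0.3,0,0,0,0,0,0],[0.1,0,0,0,0,0,0],[0,0,0,0,0,0,0],[0,0,0,0,0,0,0],[0,0,0,-0.05,0,0,0],[0,0,0,-0.15,0,0,0],[0,0,0,-0.2,0,0,0],[0,0,0,-0.2,0,0,0],[0,0,0,-0.2,0,0,0],[0,0,0,-0.1,0,0,0],[0,0,0,0,0,0,0]]}}

```text
time_s: 56.75
ee_pos: [0.5578, -0.0453, 0.2407]
orientation: [3.136, 0.002, 1.663]
wrist_force: [0.2, 0.6, -0.6]
grip_width: 0.0854
finger_force: 0.0
```

```bash
python3 -c "
from h import *
go(.5965,-.3305,.1034,1.662)"
```

```text
pose [ 0.5578 -0.0453  0.2407] [3.1357 0.0021 1.6633] t 56.75 w 0.08537160677411451 F [ 0.2068  0.6283 -0.6054]
shift [-1.9151  0.0756  0.9202] turn [0.0075 0.0027 0.0017]
```

Emit:
{"method": "carry_out", "body": {"motion": [[0,-0.1,0.004,0,0,0,0],[0,-0.2,0.008,0,0,0,0],[0,-0.22,0.009,0,0,0,0],[0,-0.22,0.009,0,0,0,0],[0,-0.22,0.009,0,0,0,0],[0,-0.22,0.009,0,0,0,0],[0,-0.22,0.009,0,0,0,0],[0,-0.22,0.009,0,0,0,0],[0,-0.2,0.008,0,0,0,0],[0,-0.1,0.004,0,0,0,0],[0,0,0,0,0,0,0],[0,0,0,0,0,0,0]]}}

```text
time_s: 57.95
ee_pos: [0.594, -0.33, 0.2359]
orientation: [-3.14, -0.002, 1.663]
wrist_force: [-0.9, 0.3, -0.2]
grip_width: 0.0853
finger_force: 0.0
```

```bash
python3 -c "
from h import *
go(.5965,-.3305,.1034,1.662)"
```

```text
pose [ 0.594  -0.33    0.2359] [-3.1398 -0.0023  1.663 ] t 57.95 w 0.0852964401978629 F [-0.9124  0.2993 -0.1649]
shift [-0.0068  0.0179  0.8836] turn [-0.0023 -0.003   0.0013]
```

Emit:
{"method": "carry_out", "body": {"motion": [[0,-0.006,0.014,0.05,0,0,0],[0,0,0,0.15,0,0,0],[0,0,0,0.15,0,0,0],[0,0,0,0.15,0,0,0],[0,0,0,0.15,0,0,0],[0,0,0,0.13,0,0,0],[0,0,0,0.1,0,0,0],[0,0,0,0,0,0,0],[0,0,0,0,0,0,0],[0.1,0,0,0,0,0,0],[0.2,0,0,0,0,0,0],[0.3,0,0,0,0,0,0],[0.5,0,0,0,0,0,0],[0.7,0,0,0,0,0,0],[1,0,0,0,0,0,0],[1,0,0,0,0,0,0],[1,0,0,0,0,0,0]]}}

```text
time_s: 59.65
ee_pos: [0.5971, -0.332, 0.1068]
orientation: [3.141, 0.001, 1.663]
wrist_force: [-1.9, -1.6, 5.3]
grip_width: 0.0551
finger_force: 65.4
```

Emit:
{"method": "carry_out", "body": {"motion": [[1,0,0,-0.05,0,0,0],[1,0,0,-0.1,0,0,0],[1,0,0,-0.1,0,0,0],[1,0,0,-0.1,0,0,0],[1,0,0,-0.05,0,0,0],[1,0,0,0,0,0,0],[1,0,0,0,0,0,0]]}}

```text
time_s: 60.35
ee_pos: [0.5966, -0.3312, 0.1655]
orientation: [-3.142, -0.0, 1.663]
wrist_force: [-0.8, 0.2, -3.7]
grip_width: 0.0551
finger_force: 64.6
```

```bash
python3 -c "
from h import *
go(.5622,-.1304,.16,1.662)"
```

```text
pose [ 0.5966 -0.3312  0.1655] [-3.1416 -0.      1.6634] t 60.35 w 0.05513170355345817 F [-0.833   0.2416 -3.687 ]
shift [ 1.3544 -0.1049  0.0369] turn [-0.     -0.      0.0017]
```

Emit:
{"method": "carry_out", "body": {"motion": [[1,0.08,-0.006,0,0,0,0],[1,0.17,-0.013,0,0,0,0],[1,0.17,-0.013,0,0,0,0],[1,0.17,-0.013,0,0,0,0],[1,0.17,-0.014,0,0,0,0],[1,0.17,-0.014,0,0,0,0],[1,0.17,-0.013,0,0,0,0],[1,0.17,-0.013,0,0,0,0],[1,0.078,-0.006,0,0,0,0],[1,0,0,0,0,0,0],[1,0,0,0,0,0,0]]}}

```text
time_s: 61.45
ee_pos: [0.5624, -0.1318, 0.1654]
orientation: [3.142, 0.001, 1.664]
wrist_force: [1.5, -0.5, -3.1]
grip_width: 0.055
finger_force: 64.6
```

```bash
python3 -c "
from h import *
go(.5622,-.131,.0968,1.662)"
```

```text
pose [ 0.5624 -0.1318  0.1654] [3.1416 0.0007 1.6638] t 61.45 w 0.05500427802469926 F [ 1.4515 -0.4869 -3.1325]
shift [ 0.0055 -0.001   0.4571] turn [0.     0.0009 0.0023]
```

Emit:
{"method": "carry_out", "body": {"motion": [[1,0.005,0,0.06,0,0,0],[1,0,0,0.1,0,0,0],[1,0,0,0.1,0,0,0],[1,0,0,0.08,0,0,0],[1,0,0,0.05,0,0,0],[1,0,0,0.03,0,0,0],[1,0,0,0.015,0,0,0],[1,0,0,0.008,0,0,0],[1,0,0,0.006,0,0,0],[1,0,0,0,0,0,0],[1,0,0,0,0,0,0]]}}

```text
time_s: 62.55
ee_pos: [0.5626, -0.1308, 0.0986]
orientation: [3.141, 0.0, 1.663]
wrist_force: [-0.4, 0.3, -4.5]
grip_width: 0.0555
finger_force: 64.6
```

Emit:
{"method": "carry_out", "body": {"motion": [[1,0,0,0.006,0,0,0],[1,0,0,0.005,0,0,0],[1,0,0,0,0,0,0],[1,0,0,0,0,0,0]]}}

```text
time_s: 62.95
ee_pos: [0.5625, -0.1308, 0.0968]
orientation: [3.141, 0.0, 1.663]
wrist_force: [-0.8, -0.3, -1.8]
grip_width: 0.0549
finger_force: 64.6
```

Emit:
{"method": "carry_out", "body": {"motion": [[1,0,0,0.007,0,0,0],[1,0,0,0,0,0,0],[0.5,0,0,0,0,0,0],[0.3,0,0,0,0,0,0],[0.1,0,0,0,0,0,0],[0,0,0,0,0,0,0],[0,0,0,0,0,0,0],[0,0,0,-0.05,0,0,0],[0,0,0,-0.15,0,0,0],[0,0,0,-0.2,0,0,0],[0,0,0,-0.2,0,0,0],[0,0,0,-0.2,0,0,0],[0,0,0,-0.1,0,0,0],[0,0,0,0,0,0,0]]}}

```text
time_s: 64.35
ee_pos: [0.5638, -0.1313, 0.2338]
orientation: [3.136, 0.003, 1.663]
wrist_force: [0.1, -1.1, -0.3]
grip_width: 0.0855
finger_force: 0.0
```

Emit:
{"method": "carry_out", "body": {"motion": [[0,-0.1,-0.03,0,0,0,0],[0,-0.2,-0.05,0,0,0,0],[0,-0.2,-0.05,0,0,0,0],[0,-0.2,-0.05,0,0,0,0],[0,-0.2,-0.05,0,0,0,0],[0,-0.2,-0.05,0,0,0,0],[0,-0.2,-0.05,0,0,0,0],[0,-0.2,-0.05,0,0,0,0],[0,-0.2,-0.05,0,0,0,0],[0,-0.1,-0.03,0,0,0,0],[0,0,0,0,0,0,0],[0,0,0,0,0,0,0]]}}

```text
time_s: 65.55
ee_pos: [0.518, -0.4053, 0.229]
orientation: [-3.14, -0.003, 1.663]
wrist_force: [-0.2, 0.2, -0.5]
grip_width: 0.0855
finger_force: 0.0
```

```bash
python3 -c "
from h import *
from bench import eyes
a=eyes.grab_frame('top')['frame'][100:280,150:420];b=eyes.grab_frame('side')['frame'][110:400,80:380]
a=cv2.resize(a,(405,270));b=cv2.resize(b,(390,377));o=np.zeros((377,795,3),np.uint8);o[:270,:405]=a;o[:,405:]=b
cv2.imwrite('pics/end.png',o)"
```

```text
(no output)
```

View pics/end.png

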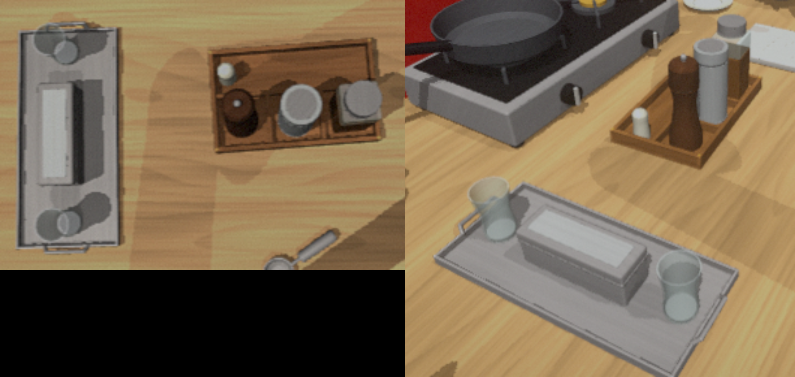

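The picture shows the mill, canister and jar upright in their own bays at (238,110), (300,108) and (358,105). The tin stands on the tray at (60,133) between the untouched glasses, and the arm is clear.

```bash
python3 -c "
from bench import order
print(order.hand_in())"
```

```text
the job is handed in; nothing more can be done
None
```

The job is handed in (no verdict was returned): the tin measures within about 4 mm of the tray's middle, the mill, canister and jar are back upright in their own bays, and the tea glasses were not touched.

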